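# Dock the developer jug for the dark

### The arm

A 6-joint arm with a two-finger parallel gripper is mounted at the origin on a cart in front of the work surface, level with it; the furniture and walls round the work are solid. World frame = base frame: x ahead of the robot, y to its left, z up, the work surface at z = 0. Lengths are in m, angles in rad, forces in N, time in s.
With the tool pointing down it reaches from about 0.375 to 0.9 m from the base axis. Payload 3.1 kg.
Tool frame: the origin (TCP) lies where the fingers leave the gripper's body, on its centre line; the fingertips stand 73 mm ahead of it and the grasp point (between the pads) lies 54 mm ahead of it (hold_point_z is the distance from the TCP to the grasp point, in m); z points along the fingers, y is the line along which they close (so a half turn about z gives the same grasp; the last joint's range is limited). The gripper opens to 85 mm and grips with 20 to 120 N. Pads are 22 mm wide; open, the fingers measure 114 mm over their backs; the gripper's body (76 mm by 85 mm) begins 54 mm behind the grasp point. The pads swing forward as they close: fully open they stand 13 mm farther back than shut.
Start: joints at [1.153, 0.527, 1.433, -0, 1.181, -0.178], TCP at [0.148, 0.607, 0.304] pointing down, gripper open.
Joint ranges: [-3.08, 3.08], [-0.75, 2.2], [0.22, 2.44], [-1.43, 4.57], [0, 2.65], [-2.85, 2.85]. Speed limits (rad/s): [2.79, 2.79, 3.14, 3.14, 3.14, 3.14].

### API

Orientations are given as a rotation vector (axis times angle).
In Python, from workcell import * gives the robot as it stands. Calls block until the motion is done:
- move_pose(position, orientation): joint-space move of the TCP to a pose.
- move_straight(position, orientation=None, vel=0.15): straight line of the TCP; orientation=None keeps the orientation; vel is the mean speed in m/s.
- movej(angles): joint-space move.
- command_gripper(opening, squeeze=None): finger opening in m; squeeze is the grip in N (None keeps the last); returns when the fingers have stopped.
- sleep(seconds).
- solve_ik(position, orientation): joint angles nearest the present ones, or None.
- sense(): the state.
- snapshot(name): name is "scene" or "top" or "wrist"; returns the picture (480x640x3 uint8, red, green, blue); there is no depth.
- get_calibration(name): a dict with "vfov" (degrees; the focal length in pixels is half the picture's height over the tangent of half this angle, whatever the lens; pixels are square), "cx", "cy" (the principal point, pixels), "view" (4x4, takes a point from world to camera coordinates); the wrist camera has in their place "mount" (4x4, takes a point from camera to tool coordinates, whose origin is the TCP and whose axes are the flange's). Camera axes: x right, y up, looking along -z (the intrinsics and any distortion apply to the point x, -y, -z); pixel columns grow to the right and rows downward; lengths in m; the calibration is good to about 2 mm. A picture is of the moment at which its call begins: read the wrist's pose just before it. get_calibration takes no time and is no camera call.
A pose or a line that the arm cannot do raises PlanningError and nothing moves.
- sign_off(): hands the job in; it is judged then, once.
The state is a dict: "clock": time; "joint_pos": joint angles; "qd": joint speeds; "joint_efforts": joint torques, N m; "ee_pos": TCP position; "ee_rot": TCP orientation; "contact_force": force on the tool from outside, world axes, zero at the start; "moment": the same for the moment, N m; "width": finger opening in m; "finger_force": force on a finger pad.
Only numpy, scipy, OpenCV 4.12 (cv2) and the standard library are available. Lean on these libraries where they do the work, as an engineer would, in place of code of your own. Each camera call takes 0.05 s, during which the arm holds its last target. There are 200 camera calls.

### The job

Park the steel developer jug for working in the dark: slide it along the warming plate, never lifting or tipping it, handle trailing, through the open side of the horseshoe dock until you feel it is fully home, then turn it so its two foot lugs lock under the dock's lip and the handle points straight to the front, over the raised rib on the dock. The jug is full, so do not ram it against the dock, and leave the two bottles and the film can standing where they are.

Things in the scene. Friction and masses are not known exactly. Their poses are not given: they have to be found in the camera images.
- jug: lidded steel jug, 0.5 to 0.85 kg, loose; body 86 mm in diameter (rim 91), 116 mm high. Origin: centre of underside, z up; strap handle along -x, spout along +x. Foot: disc 92 mm in diameter, 8 mm high, with two lugs at 1 to 7 mm height that stick out to 57 mm from the axis, along -x (below the handle) and +x, 30 degrees to either side. Body too wide to grasp: take the handle.
- handle_grip (a point): middle of the level top bar of the jug's black handle, at jug (-74, 0, 101) mm; bar radial, 43 to 97 mm from the axis, 16 mm wide, 14 mm high, open below. The lugs pass the throat only along y (handle to warmer +y); home against the pocket's back, back off 2 mm and turn a quarter counter-clockwise (from above) to the hidden stop pin: handle to warmer -x. Short of home the lugs catch.
- warmer: fixed warming plate, 180 mm (x) by 400 mm (y), top 24 mm above the table. Origin: centre of its underside; x away from the robot, y to the robot's left. Engraved rings round (0, 112) mm mark the warming place, where the jug starts, handle to front, left or rear left. The steel dock (next entry) is screwed on in slots: its centre lies at warmer x = 0, y = -122 to -78 mm, not measured.
- bottle_fixer: brown bottle 62 mm in diameter, 115 mm high, standing right of the warming plate. Origin: centre of its underside
- bottle_wetting: small brown bottle with white cap, 43 mm in diameter, 82 mm high, standing behind the warming plate. Origin: centre of its underside
- film_can_b: white film can with a black cap, 34 mm in diameter, 51 mm high, standing behind the dock. Origin: centre of its underside
- dock_slots (a point): warmer (0, -100, 24) mm, the middle of where the dock's centre may lie. Dock: horseshoe 142 mm wide, 14.5 mm high; pocket radius 59 mm, over it a lip (10.5 mm up) of 49.5 mm inner radius; throat 96 mm wide, open to +y, its straight cheeks run from 35 to 72 mm from the centre, round ends to 84 mm. Rib on its front (-x).

How it is judged:
On the way:
1. the jug has been slid into the dock with its handle trailing (y of jug in the frame of warmer below -0.066 m and angle between the x axis of jug and the y axis of warmer, either way round below 0.6 rad and y of handle_grip in the frame of warmer above -0.06 m), for 0.1 s.
At the end, for the whole second after the job is handed in: the jug stands upright on the plate, at rest, in the dock's pocket (centre within 6 mm of the plate's middle line and inside the dock's range of places), turned home so that the handle points to the plate's front within 8 degrees, which locks its lugs under the lip (y of jug in the frame of warmer between -0.13 and -0.066 m and x of jug in the frame of warmer between -0.006 and 0.006 m and angle between the x axis of jug and the x axis of warmer, either way round below 0.14 rad and x of handle_grip in the frame of warmer below -0.06 m and z of jug in the frame of warmer below 0.027 m and angle between jug's own z axis and vertical below 0.03 rad and linear speed of jug below 0.01 m/s and angular speed of jug below 0.05 rad/s); the robot touches nothing.
It fails at once if the jug is lifted more than 6 mm off the plate (z of jug in the frame of warmer above 0.03 m).
It fails at once if the jug is tipped more than 7 degrees (angle between jug's own z axis and vertical above 0.12 rad).
It fails at once if the jug is rammed against the dock or pressed down hard (over 60 N in all, its weight included) (contact force between jug and warmer above 60 N).
It fails at once if a bottle or the film can is moved more than 20 mm or tipped over (distance of any of bottle_fixer, bottle_wetting, film_can_b from where it was at the start of the episode above 0.02 m or angle between any of bottle_fixer, bottle_wetting, film_can_b's own z axis and vertical above 0.3 rad).
It also fails if it takes over 61 s, if anything falls off the work surface, if the arm or the gripper's body presses on something with over 40 N, if the wrist force passes 120 N, or if a joint passes its speed limit or range.

## Working session

There is one attempt and no reset: what is moved stays moved. The work goes in short steps, each a Python script; the robot and the scene stay as the last script left them, time stands still between calls to the robot, and variables do not carry over. Pictures are saved under pics/ and viewed, at most 10 in all, crops included, and the job is handed in when it is done.

```bash
mkdir -p pics; ls; python3 - <<'E'
from workcell import *
import cv2
for n in ["scene","top"]:
    im=snapshot(n); cv2.imwrite(f"pics/{n}0.png",im[:,:,::-1]); print(n,get_calibration(n))
print(get_calibration("wrist")); print(sense())
E
```

```text
pics
scene {'vfov': 51.51192409786209, 'cx': 319.46413812724325, 'cy': 233.1849081012263, 'view': array([[-0.44439412, -0.89582346, -0.00376625,  0.05320009],
       [ 0.59673857, -0.2991565 ,  0.7445861 , -0.46677255],
       [-0.6681444 ,  0.32864222,  0.66751581, -0.47199621],
       [ 0.        ,  0.        ,  0.        ,  1.        ]])}
top {'vfov': 56.79288513465185, 'cx': 315.5638552906321, 'cy': 239.57106463954622, 'view': array([[ 0.01071382, -0.99934925,  0.0344426 , -0.24178546],
       [ 0.99973241,  0.01141143,  0.02012184, -0.5407904 ],
       [-0.02050179,  0.0342178 ,  0.99920409, -0.91662347],
       [ 0.        ,  0.        ,  0.        ,  1.        ]])}
{'vfov': 64.8538017526007, 'cx': 321.68560974805644, 'cy': 234.3479423553184, 'mount': array([[-7.44685920e-05,  9.60049530e-01,  2.79830116e-01,
         7.11171173e-02],
       [ 9.99999456e-01,  3.62668930e-04, -9.78134832e-04,
        -2.86765545e-04],
       [-1.04054358e-03,  2.79829891e-01, -9.60049035e-01,
        -6.97399706e-02],
       [ 0.00000000e+00,  0.00000000e+00,  0.00000000e+00,
         1.00000000e+00]])}
{'clock': 0.1, 'joint_pos': array([ 1.15249589e+00,  5.28380813e-01,  1.43377103e+00, -3.52977384e-05,
        1.18140431e+00, -1.78481027e-01]), 'qd': array([-1.44320717e-03, -8.61240340e-05, -4.95323699e-03, -4.79990102e-04,
       -1.26166135e-03, -2.23911886e-04]), 'joint_efforts': array([-1.19872348e-04, -4.43304241e+01, -1.78584856e+01, -2.45002320e-04,
        3.93840834e-03,  8.57195744e-06]), 'ee_pos': array([0.14821376, 0.60665358, 0.30302766]), 'ee_rot': array([-3.75718927e-01, -3.11849329e+00,  2.96252080e-03]), 'contact_force': array([0.9373787 , 0.81880021, 0.46403005]), 'moment': array([0.0088986 , 0.0090746 , 0.00586356]), 'finger_force': 0.0, 'width': 0.08532919920906776}
```

View pics/scene0.png

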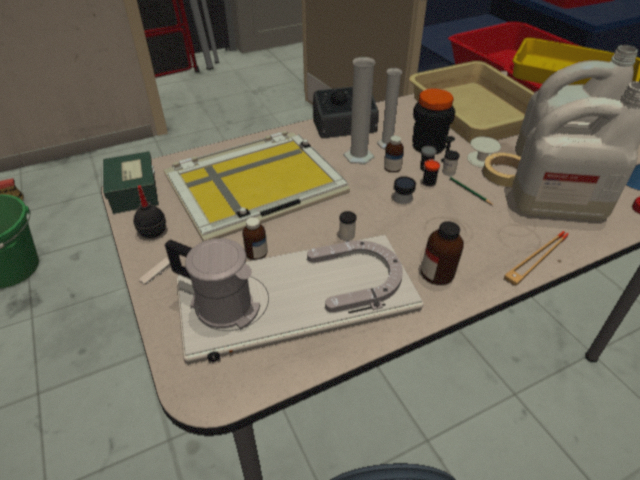

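View pics/top0.png

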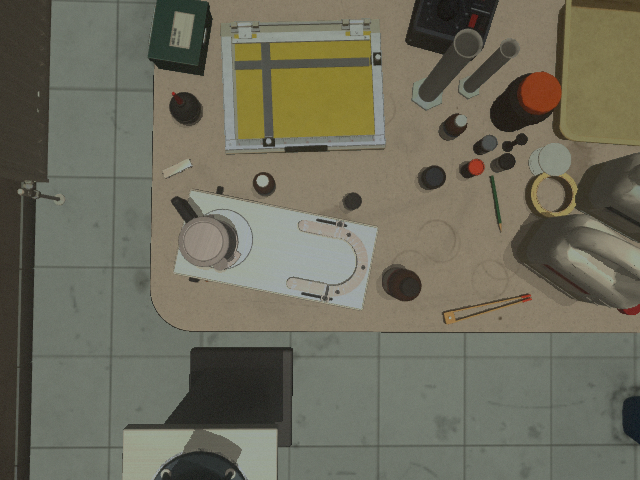

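The scene picture shows the jug at about (222,285) with its handle to the rear left and the dock's throat facing it. In the top view the plate's corners are near (192,191), (378,227), (362,309) and (175,272); the handle is near (185,208). I'll zoom in for precise pixels.

```bash
python3 - <<'E'
import cv2
im=cv2.imread("pics/top0.png"); cv2.imwrite("pics/topc.png",cv2.resize(im[175:325,160:420],None,fx=3,fy=3,interpolation=cv2.INTER_CUBIC))
im=cv2.imread("pics/scene0.png"); cv2.imwrite("pics/scenec.png",cv2.resize(im[200:370,150:440],None,fx=2.7,fy=2.7,interpolation=cv2.INTER_CUBIC))
E
```

```text
(no output)
```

View pics/topc.png

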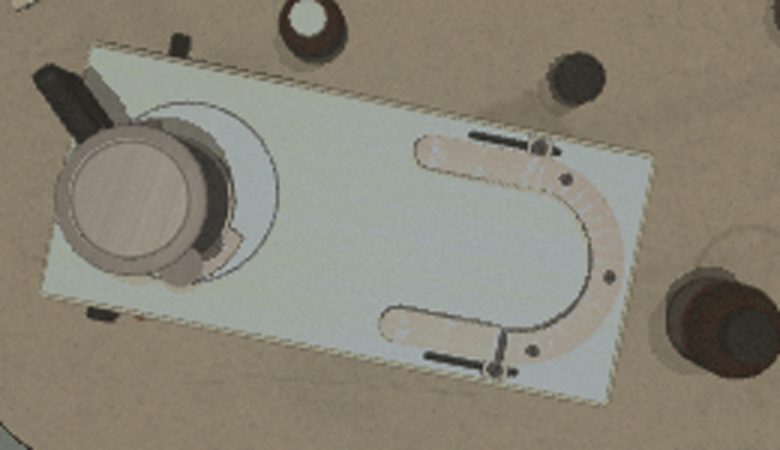

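View pics/scenec.png

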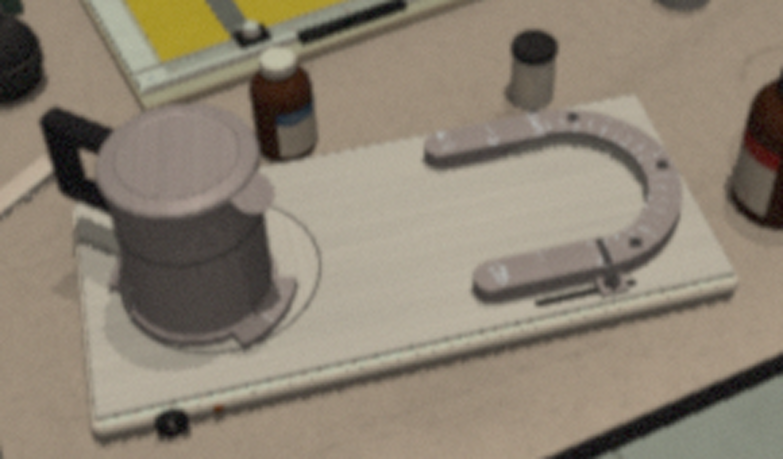

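The crops show the plate corners (topc: (92,43), (655,155), (607,403), (41,297)), the lid centre at (131,200) with the handle's end at about (50,78), and the dock tips at (415,150) and (380,322) with its outer back at about (627,268).

```bash
cat > h.py <<'E'
import numpy as np, cv2
from workcell import *
def ray(name,u,v,z):
    c=get_calibration(name); f=240/np.tan(np.radians(c["vfov"]/2)); V=np.array(c["view"])
    d=V[:3,:3].T@np.array([(u-c["cx"])/f,-(v-c["cy"])/f,-1]); o=-V[:3,:3].T@V[:3,3]
    return o+d*(z-o[2])/d[2]
def tc(u,v,z): return ray("top",160+(u+.5)/3-.5,175+(v+.5)/3-.5,z)
def sc(u,v,z): return ray("scene",150+(u+.5)/2.7-.5,200+(v+.5)/2.7-.5,z)
E
python3 - <<'E'
from h import *
np.set_printoptions(precision=4,suppress=True)
T=np.array([tc(*p,.024) for p in [(92,43),(655,155),(607,403),(41,297)]]);print(T)
print([np.linalg.norm(T[i]-T[i-1]) for i in range(4)])
S=np.array([sc(*p,.024) for p in [(637,97),(735,280),(98,430)]]);print(S,np.linalg.norm(S[0]-S[1]),np.linalg.norm(S[1]-S[2]))
c=T.mean(0)[:2]; ey=(T[0]+T[3]-T[1]-T[2])[:2]; a=np.arctan2(ey[1],ey[0])-np.pi/2
R=np.array([[np.cos(a),-np.sin(a)],[np.sin(a),np.cos(a)]])
print("warmer",c,np.degrees(a))
W=lambda p:R.T@(p[:2]-c)
for n,p in dict(jug=tc(131,200,.14),hend=tc(50,78,.132),tip1=tc(415,150,.0385),tip2=tc(380,322,.0385),back=tc(626,268,.0385),inback=tc(590,262,.0385)).items(): print(n,p[:2],W(p))
cs=(S[0]+S[2])[:2]/2; print("scene centre",cs)
for n,p in dict(jug=sc(180,160,.14),tip1=sc(425,152,.0385),tip2=sc(475,278,.0385)).items(): print(n,p[:2],W(p))
for n,p in dict(wet=tc(308,20,.08),can=tc(578,78,.051),fix=tc(752,335,.115)).items(): print(n,p[:2],W(p))
E
```

```text
[[ 0.6433  0.0213  0.024 ]
 [ 0.572  -0.364   0.024 ]
 [ 0.4015 -0.3323  0.024 ]
 [ 0.4707  0.0526  0.024 ]]
[np.float64(0.1754926659794896), np.float64(0.39183942331924326), np.float64(0.1733422281983023), np.float64(0.39107603583958184)]
[[ 0.5633 -0.3614  0.024 ]
 [ 0.3936 -0.3258  0.024 ]
 [ 0.4625  0.0537  0.024 ]] 0.1734520646129617 0.3857597887160659
warmer [ 0.5219 -0.1556] -10.339982006181303
jug [ 0.5353 -0.0318] [-0.009   0.1242]
hend [0.6079 0.0191] [0.0533 0.1873]
tip1 [ 0.5725 -0.199 ] [ 0.0576 -0.0336]
tip2 [ 0.4568 -0.1768] [-0.0603 -0.0326]
back [ 0.4945 -0.3424] [ 0.0066 -0.1886]
inback [ 0.4983 -0.3179] [ 0.006  -0.1639]
scene centre [ 0.5129 -0.1538]
jug [ 0.5275 -0.0313] [-0.0168  0.1232]
tip1 [ 0.5669 -0.1973] [ 0.0518 -0.0329]
tip2 [ 0.4556 -0.1779] [-0.0612 -0.0339]
wet [ 0.6529 -0.1297] [0.1243 0.049 ]
can [ 0.6213 -0.3072] [ 0.1251 -0.1313]
fix [ 0.4564 -0.4093] [-0.0189 -0.2614]
```

```bash
cat >> h.py <<'E'
from scipy.spatial.transform import Rotation as Ro
def rv(p): # tool down, tool x at world angle p
    c,s=np.cos(p),np.sin(p); return Ro.from_matrix(np.array([[c,s,0],[s,-c,0],[0,0,-1.]])).as_rotvec()
def wray(pose,u,v,z):
    c=get_calibration("wrist"); f=240/np.tan(np.radians(c["vfov"]/2)); M=np.array(c["mount"]); R=Ro.from_rotvec(pose[3:]).as_matrix()
    d=R@M[:3,:3]@np.array([(u-c["cx"])/f,-(v-c["cy"])/f,-1]); o=pose[:3]+R@M[:3,3]
    return o+d*(z-o[2])/d[2]
def look(name,xy,z,p,h):
    t=0.071-(h+.07-z)*.2915; pos=[xy[0]-t*np.cos(p),xy[1]-t*np.sin(p),h]
    move_pose(pos,rv(p)); sleep(.4); s=sense(); np.save(name+".npy",np.r_[s["ee_pos"],s["ee_rot"]])
    cv2.imwrite(f"pics/{name}.png",snapshot("wrist")[:,:,::-1]); print(name,s["clock"],s["ee_pos"],s["joint_pos"],s["contact_force"])
E
python3 - <<'E'
from h import *
look("wdock",(.506,-.235),.03,np.radians(170),.33)
look("wjug",(.54,-.03),.13,np.radians(35),.33)
E
```

```text
wdock 3.6333 [ 0.46978248 -0.22850562  0.32999637] [-6.66825073e-01  3.57058686e-01  1.65683281e+00  2.50709000e-06
  1.12766731e+00 -2.06331803e+00] [0.66731587 0.74771448 0.34992476]
wjug 6.4417 [ 0.54630182 -0.02566021  0.32998345] [-2.51316443e-01  3.91222544e-01  1.59888666e+00 -8.83069612e-07
  1.15151394e+00  7.08690930e-01] [-0.39484038 -0.03531419  1.34250998]
```

View pics/wdock.png

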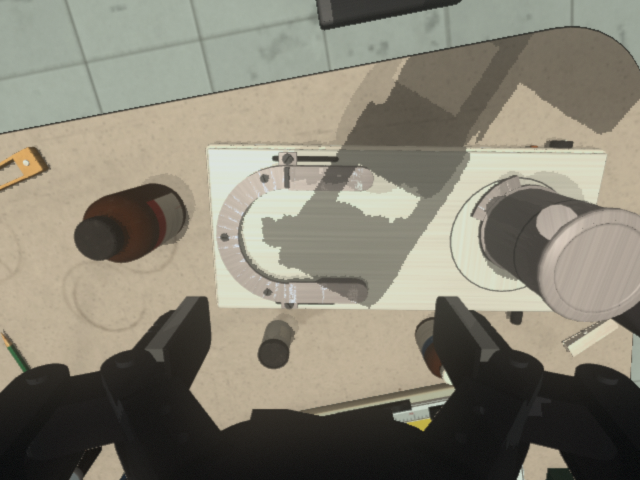

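View pics/wjug.png

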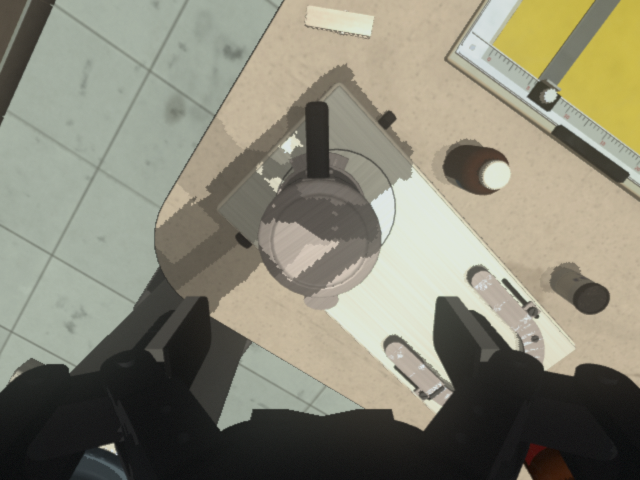

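The wrist dock view shows plate corners at about (207,146), (606,152) and (218,305), leg tips at (372,180) and (368,292), and the outer back at (217,237). The wrist jug view shows the rim circle spanning x 259–381, centred near (320,236), and the handle running from (317,102) to (318,178), so it is nearly aligned with the tool.

```bash
python3 - <<'E'
from h import *
np.set_printoptions(precision=4,suppress=True)
D=np.load("wdock.npy");J=np.load("wjug.npy")
A,B,C=[wray(D,*p,.024)[:2] for p in [(207,146),(606,152),(218,305)]]
print(A,B,C,np.linalg.norm(A-B),np.linalg.norm(A-C),np.degrees(np.arctan2(*(B-A)[::-1]))-90,np.degrees(np.arctan2(*(C-A)[::-1])))
c=(B+C)/2; a=np.arctan2(*(B-A)[::-1])-np.pi/2; R=np.array([[np.cos(a),-np.sin(a)],[np.sin(a),np.cos(a)]]); print("warmer",c,a)
W=lambda p:R.T@(p[:2]-c)
for n,(u,v) in dict(t1=(372,180),t2=(368,292),back=(217,237)).items(): p=wray(D,u,v,.0385); print(n,p[:2],W(p))
for n,(u,v,z) in dict(jug=(320,236,.14),hend=(317,102,.132),hroot=(318,178,.132)).items(): p=wray(J,u,v,z); print(n,p[:2],W(p))
# plate edges from wjug
for u,v in [(575,350),(345,82)]: print(W(wray(J,u,v,.024)))
im=cv2.imread("pics/wdock.png")
a=im[130:320,200:400]; b=cv2.imread("pics/wjug.png")[80:310,240:400]
cv2.imwrite("pics/wd2.png",np.hstack([cv2.resize(a,(440,418),interpolation=2),cv2.resize(b,(288,418),interpolation=2)]))
E
```

```text
[ 0.4001 -0.3291] [0.473  0.0522] [ 0.5666 -0.3606] 0.38823139565124454 0.16951139804820467 -10.834105933417348 -10.730018884886722
warmer [ 0.5198 -0.1542] -0.18909082004798616
t1 [ 0.4582 -0.1776] [-0.0562 -0.0346]
t2 [ 0.5729 -0.1977] [ 0.0603 -0.0327]
back [ 0.4876 -0.3376] [ 0.0028 -0.1861]
jug [ 0.5408 -0.028 ] [-0.0031  0.1279]
hend [0.6144 0.0259] [0.0591 0.1946]
hroot [ 0.5731 -0.0037] [0.0241 0.1578]
[ 0.0865 -0.1944]
[0.0934 0.1943]
```

View pics/wd2.png

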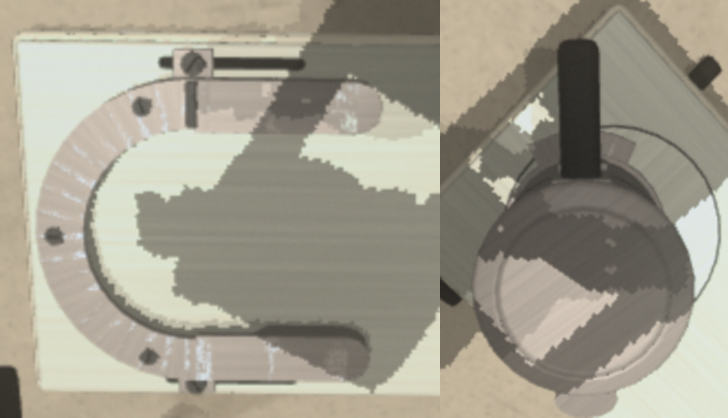

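The close-up confirms this: the handle bar is aligned with the image's vertical, the handle end is at (317,102), and the rib is on the front leg. I'll move to the pregrasp and check the radial position on the handle with the close wrist view.

```bash
cat >> h.py <<'E'
A0=np.radians(-10.5); EX=np.array([np.cos(A0),np.sin(A0)]); EY=np.array([-np.sin(A0),np.cos(A0)]); WC=np.array([.521,-.155])
def w2(x,y): return WC+x*EX+y*EY
def w1(p): d=np.asarray(p[:2])-WC; return np.array([d@EX,d@EY])
E
python3 - <<'E'
from h import *
np.set_printoptions(precision=4,suppress=True)
p=np.radians(35.6); g=[.596,.0122]
move_pose([*g,.235],rv(p)); move_straight([*g,.178],vel=.1); sleep(.2)
s=sense(); P=np.r_[s["ee_pos"],s["ee_rot"]]; np.save("pg.npy",P)
cv2.imwrite("pics/pg.png",snapshot("wrist")[:,:,::-1]); print(s["clock"],P,s["joint_pos"],s["contact_force"])
E
```

```text
7.9333 [0.5965 0.0122 0.1788 2.9904 0.9602 0.0024] [-0.1668  0.6535  1.6108 -0.      0.8757  0.7826] [0.8386 0.8657 0.1773]
```

View pics/pg.png

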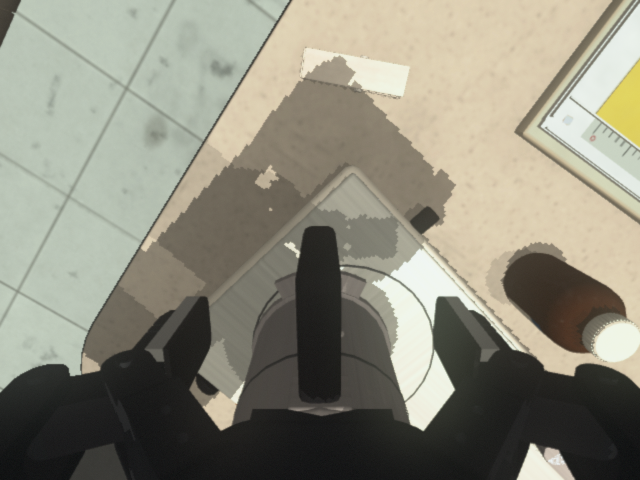

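The pregrasp view shows the handle centred between the fingers (columns 300–340). Its outer end is near rows 227–260, but too dark to read, so I'll brighten it.

```bash
python3 - <<'E'
import cv2,numpy as np
im=cv2.imread("pics/pg.png")[210:420,260:380].astype(float)
im=np.clip((im/255)**.45*255*1.1,0,255).astype(np.uint8)
cv2.imwrite("pics/pgc.png",cv2.resize(im,None,fx=2.8,fy=2.8,interpolation=cv2.INTER_CUBIC))
g=cv2.imread("pics/pg.png",0); print([(v,int(g[v,310:330].mean())) for v in range(215,410,5)])
for v in range(230,405,15): r=np.where(g[v,280:360]<45)[0]; print(v,r.min()+280,r.max()+280,len(r))
E
```

```text
[(215, 121), (220, 120), (225, 109), (230, 38), (235, 38), (240, 37), (245, 37), (250, 36), (255, 35), (260, 35), (265, 34), (270, 35), (275, 35), (280, 35), (285, 34), (290, 34), (295, 32), (300, 32), (305, 31), (310, 31), (315, 30), (320, 30), (325, 29), (330, 29), (335, 28), (340, 28), (345, 27), (350, 27), (355, 26), (360, 27), (365, 26), (370, 26), (375, 26), (380, 25), (385, 25), (390, 24), (395, 24), (400, 34), (405, 69)]
230 305 332 28
245 302 335 34
260 299 337 39
275 296 339 44
290 296 339 44
305 296 340 45
320 297 340 44
335 297 339 43
350 298 340 43
365 298 340 43
380 298 340 43
395 299 340 42
```

View pics/pgc.png

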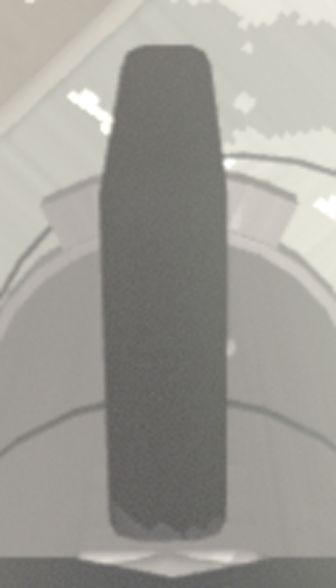

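The bar's outer top edge sits at row ~276 against the predicted 274, so the tool is at radius 74 mm to within 1 mm. Next I'll grip, turn the handle to plate +y while moving to the middle line, then slide to just before the throat.

```bash
cat >> h.py <<'E'
np.set_printoptions(precision=4,suppress=True)
Z=.178; RH=.074
def go(x,y,b,vel=.06): # jug centre in warmer frame, handle angle b deg in warmer frame
    p=np.radians(b)+A0; q=w2(x,y)+RH*np.array([np.cos(p),np.sin(p)]); move_straight([*q,Z],rv(p),vel=vel)
def st():
    s=sense(); f=s["contact_force"]; p=s["ee_pos"]; R=Ro.from_rotvec(s["ee_rot"]).as_matrix()
    j=w1(p[:2]-RH*R[:2,0]/np.linalg.norm(R[:2,0])); return dict(t=round(s["clock"],2),jug=j,F=np.array([f[:2]@EX,f[:2]@EY,f[2]]),Mz=round(s["moment"][2],3),b=round(float(np.degrees(np.arctan2(R[1,0],R[0,0])-A0)),1),w=round(s["width"],4),z=round(p[2],4))
E
python3 - <<'E'
from h import *
print(st()); command_gripper(.0,squeeze=35); sleep(.2); print(st())
a=st(); x0,y0=a["jug"]; b0=46.1
for k in np.linspace(0,1,6)[1:]:
    go(x0*(1-k),y0+(.11-y0)*k,b0+(90-b0)*k); s=st(); print(s)
    if np.linalg.norm(s["F"])>15: break
else: go(0,.04,90,.08); sleep(.2); print(st())
cv2.imwrite("pics/t1.png",snapshot("top")[:,:,::-1])
E
```

```text
{'t': 7.98, 'jug': array([-0.0077,  0.1248]), 'F': array([-0.8978, -0.9677,  0.53  ]), 'Mz': np.float64(-0.009), 'b': 46.1, 'w': 0.0853, 'z': np.float64(0.1787)}
{'t': 8.82, 'jug': array([-0.008 ,  0.1248]), 'F': array([0.2667, 0.0446, 0.5604]), 'Mz': np.float64(0.065), 'b': 46.1, 'w': 0.0152, 'z': np.float64(0.178)}
{'t': 9.12, 'jug': array([-0.0065,  0.1218]), 'F': array([ 0.1518, -0.5254,  0.706 ]), 'Mz': np.float64(0.131), 'b': 54.8, 'w': 0.015, 'z': np.float64(0.1781)}
{'t': 9.42, 'jug': array([-0.0049,  0.1189]), 'F': array([-1.0704,  0.1819,  1.5174]), 'Mz': np.float64(0.126), 'b': 63.5, 'w': 0.015, 'z': np.float64(0.1781)}
{'t': 9.72, 'jug': array([-0.0032,  0.1158]), 'F': array([-1.2563, -0.3856,  1.3836]), 'Mz': np.float64(0.138), 'b': 72.2, 'w': 0.0154, 'z': np.float64(0.1781)}
{'t': 10.03, 'jug': array([-0.0016,  0.1129]), 'F': array([-0.9873, -0.0335,  1.92  ]), 'Mz': np.float64(0.122), 'b': 81.0, 'w': 0.0156, 'z': np.float64(0.178)}
{'t': 10.34, 'jug': array([0.  , 0.11]), 'F': array([-1.459 ,  0.9423,  1.9267]), 'Mz': np.float64(0.161), 'b': 89.7, 'w': 0.0155, 'z': np.float64(0.178)}
{'t': 11.57, 'jug': array([0.0001, 0.0404]), 'F': array([0.7534, 5.1848, 2.8562]), 'Mz': np.float64(-0.039), 'b': 90.0, 'w': 0.0156, 'z': np.float64(0.1781)}
```

```bash
cat > slide.py <<'E'
from h import *
import sys
x=float(sys.argv[1]); y=float(sys.argv[2]); yend=float(sys.argv[3])
while y>yend:
    y-= .01 if y>.01 else (.004 if y>-.105 else .001)
    go(x,y,90,.06 if y>-.1 else .02); s=st(); F=s["F"]
    print(round(x,4),round(y,4),s["t"],s["jug"],F,s["Mz"],s["b"])
    if abs(F[0])>4: x+=np.sign(F[0])*.0006
    if F[1]>14: print("stop"); break
E
python3 slide.py 0 .04 -.135
```

```text
0.0 0.03 11.93 [-0.0001  0.0296] [-0.2908  0.5796  2.2625] -0.013 90.0
0.0 0.02 12.25 [-0.0001  0.0197] [-0.172   1.5143  3.3471] -0.035 90.0
0.0 0.01 12.57 [-0.      0.0099] [0.6348 0.9707 3.5123] -0.024 90.0
0.0 0.006 12.82 [-0.0001  0.0064] [-0.1374  3.9802  3.8492] -0.007 90.0
0.0 0.002 13.07 [-0.0001  0.0023] [-0.8379  4.6198  4.5012] -0.025 90.0
0.0 -0.002 13.32 [-0.0001 -0.0017] [0.417  3.9949 3.949 ] 0.003 90.0
0.0 -0.006 13.57 [-0.0001 -0.0058] [-0.9411  4.9885  4.5896] 0.004 90.0
0.0 -0.01 13.82 [-0.0001 -0.0098] [-0.8882  4.3475  4.399 ] -0.085 90.0
0.0 -0.014 14.07 [-0.0001 -0.0139] [-1.1319  5.4463  5.0397] 0.033 90.0
0.0 -0.018 14.32 [-0.0001 -0.0179] [-1.3211  4.1252  4.5009] 0.016 90.0
0.0 -0.022 14.57 [-0.0001 -0.0219] [-0.0313  4.9585  4.0997] -0.032 90.0
0.0 -0.026 14.82 [-0.0001 -0.0259] [-0.7708  4.8364  4.7597] -0.017 90.0
0.0 -0.03 15.07 [-0.0001 -0.0298] [-0.076   5.3373  5.6604] -0.012 90.0
0.0 -0.034 15.32 [-0.0002 -0.0338] [-0.5392  3.912   5.4086] -0.059 90.0
0.0 -0.038 15.57 [-0.0002 -0.0378] [-0.7281  6.0552  4.9077] 0.016 90.0
0.0 -0.042 15.82 [-0.0002 
[... 1636 characters left out ...]
006 -0.1119] [0.0866 7.7374 5.8251] 0.044 90.0
0.0 -0.114 22.02 [-0.0006 -0.1129] [0.0175 7.6494 6.4238] 0.026 90.0
0.0 -0.115 22.27 [-0.0006 -0.1139] [-0.6466  7.2042  5.6517] -0.029 90.0
0.0 -0.116 22.52 [-0.0006 -0.1149] [-0.5201  6.2193  5.6358] -0.014 90.0
0.0 -0.117 22.77 [-0.0006 -0.1159] [-0.0903  8.2406  6.0077] 0.001 90.0
0.0 -0.118 23.02 [-0.0006 -0.1169] [-0.6438  7.9039  5.6671] 0.014 90.0
0.0 -0.119 23.27 [-0.0006 -0.1179] [-0.9553  7.5256  5.6746] -0.009 90.0
0.0 -0.12 23.52 [-0.0006 -0.1185] [-0.1844  9.7062  6.1902] 0.065 90.0
0.0 -0.121 23.77 [-0.0006 -0.1188] [ 1.2425 11.1792  8.2056] -0.018 89.9
0.0 -0.122 24.02 [-0.0006 -0.1191] [ 0.6339 15.4683  9.1869] -0.018 89.9
stop
```

```bash
cat > turn.py <<'E'
from h import *
import sys
x,y,b,bend,db=map(float,sys.argv[1:6])
while b<bend:
    b=min(b+db,bend); go(x,y,b,.04); s=st(); F=s["F"]
    print(round(x,4),round(y,4),b,s["t"],s["jug"],F,s["Mz"],s["b"],s["z"])
    t=np.radians(b); dr=F[0]*np.cos(t)+F[1]*np.sin(t)      # radial force on tool (outward +)
    if np.hypot(F[0],F[1])>20 or abs(s["Mz"])>1.2: print("stop"); break
E
python3 - <<'E'
from h import *
go(.0003,-.1155,90,.02); sleep(.2); print(st()); go(.0003,-.1165,90,.02); print(st())
E
python3 turn.py .0003 -.1165 90 120 5
```

```text
{'t': 24.69, 'jug': array([ 0.0001, -0.1168]), 'F': array([-1.7241, -5.3526,  1.3055]), 'Mz': np.float64(-0.177), 'b': 90.0, 'w': 0.0156, 'z': np.float64(0.1778)}
{'t': 24.94, 'jug': array([ 0.0001, -0.1171]), 'F': array([-2.1215, -2.9376,  1.3379]), 'Mz': np.float64(-0.115), 'b': 90.0, 'w': 0.015, 'z': np.float64(0.1779)}
0.0003 -0.1165 95.0 25.25 [ 0.001  -0.1165] [ 1.794  -1.6575 -0.5495] 0.156 94.9 0.178
0.0003 -0.1165 100.0 25.56 [ 0.0008 -0.1162] [ 1.5104 -0.2473  0.5909] 0.207 99.9 0.178
0.0003 -0.1165 105.0 25.87 [ 0.0005 -0.1163] [1.6599 1.9496 1.1698] 0.164 104.9 0.178
0.0003 -0.1165 110.0 26.18 [ 0.0003 -0.1165] [0.7647 1.2102 1.4476] 0.242 109.9 0.178
0.0003 -0.1165 115.0 26.48 [ 0.0002 -0.1165] [1.2844 1.3496 1.5374] 0.187 114.9 0.178
0.0003 -0.1165 120.0 26.79 [ 0.0003 -0.1166] [0.4967 1.1543 1.7117] 0.205 119.9 0.178
```

Turning freely under low force, so I'll carry on to the stop.

```bash
python3 turn.py .0003 -.1165 120 172 5; 
```

```text
0.0003 -0.1165 125.0 27.1 [ 0.0003 -0.1166] [1.0621 0.7224 1.9074] 0.207 124.9 0.178
0.0003 -0.1165 130.0 27.41 [ 0.0003 -0.1166] [0.9367 1.9704 2.5279] 0.197 129.9 0.178
0.0003 -0.1165 135.0 27.72 [ 0.0003 -0.1165] [-0.1667  1.6422  3.0886] 0.265 134.9 0.178
0.0003 -0.1165 140.0 28.02 [ 0.0002 -0.1165] [-0.7831  1.0743  2.1558] 0.249 139.9 0.178
0.0003 -0.1165 145.0 28.33 [ 0.0002 -0.1165] [0.2055 1.9442 3.4621] 0.168 144.9 0.178
0.0003 -0.1165 150.0 28.64 [ 0.0002 -0.1165] [0.707  1.2276 2.7461] 0.187 149.9 0.178
0.0003 -0.1165 155.0 28.95 [ 0.0002 -0.1165] [-0.3292  1.4079  4.0468] 0.213 154.9 0.178
0.0003 -0.1165 160.0 29.26 [ 0.0002 -0.1165] [0.1729 1.9396 4.8809] 0.267 159.9 0.178
0.0003 -0.1165 165.0 29.57 [ 0.0001 -0.1164] [-0.8715  0.9739  5.5045] 0.221 164.9 0.178
0.0003 -0.1165 170.0 29.88 [ 0.0001 -0.1163] [-0.5735  1.1783  4.8656] 0.237 170.0 0.178
0.0003 -0.1165 172.0 30.12 [-0.     -0.1159] [-0.0855  3.3581  6.3503] 0.14 171.9 0.178
```

```bash
sed -i 's/>20 or/>12 or/' turn.py; python3 turn.py .0003 -.1165 172 184 1; 
```

```text
0.0003 -0.1165 173.0 30.38 [-0.0001 -0.1157] [-0.7034  3.8822  5.3669] -0.05 172.9 0.178
0.0003 -0.1165 174.0 30.62 [-0.0001 -0.1156] [-0.9472  5.6296  5.9374] -0.049 173.9 0.178
0.0003 -0.1165 175.0 30.88 [-0.0001 -0.1156] [-0.1865  4.8226  5.8328] -0.049 174.9 0.178
0.0003 -0.1165 176.0 31.12 [-0.     -0.1155] [-0.2043  4.7461  6.4617] 0.018 175.9 0.178
0.0003 -0.1165 177.0 31.38 [-0.     -0.1155] [-0.3353  5.4406  6.1024] -0.104 176.9 0.178
0.0003 -0.1165 178.0 31.62 [-0.     -0.1155] [0.2374 5.2927 5.8913] -0.064 177.9 0.178
0.0003 -0.1165 179.0 31.88 [-0.0001 -0.1155] [-0.1465  4.5516  6.5279] 0.063 178.9 0.178
0.0003 -0.1165 180.0 32.12 [-0.0001 -0.1155] [0.8808 5.4441 6.1363] -0.003 179.9 0.178
0.0003 -0.1165 181.0 32.38 [-0.0001 -0.1155] [-0.3595  4.9995  6.9315] 0.06 180.9 0.178
0.0003 -0.1165 182.0 32.62 [-0.0002 -0.1154] [-0.9514  5.8271  6.1752] -0.091 181.8 0.178
0.0003 -0.1165 183.0 32.88 [-0.0004 -0.115 ] [-0.2779  6.9793  7.7939] -0.503 182.7 0.178
0.0003 -0.1165 184.0 33.12 [-0.0007 -0.1146] [-0.228   8.4163  7.2029] -0.891 183.5 0.1779
```

The stop is felt at about 182.5°. I'll relax the twist, release, retreat upward and look.

```bash
python3 - <<'E'
from h import *
go(.0003,-.1155,181.5,.02); sleep(.2); print(st())
command_gripper(.085); sleep(.2); s=sense(); p=s["ee_pos"]; print(st())
move_straight([*p[:2],.26],vel=.12)
look("fin",w2(0,-.11),.13,A0+np.pi,.36)
E
```

```text
{'t': 33.68, 'jug': array([ 0.0002, -0.1151]), 'F': array([-0.3831,  3.2037,  5.5274]), 'Mz': np.float64(0.022), 'b': 181.5, 'w': 0.0154, 'z': np.float64(0.178)}
{'t': 34.56, 'jug': array([ 0.0003, -0.1155]), 'F': array([ 0.0238, -0.4893, -0.2704]), 'Mz': np.float64(0.059), 'b': 181.5, 'w': 0.0846, 'z': np.float64(0.178)}
fin 36.325 [ 0.4843 -0.2601  0.3592] [-0.6961  0.3638  1.5537 -0.      1.2258 -2.0833] [-0.7585  0.1623 -0.6364]
```

View pics/fin.png

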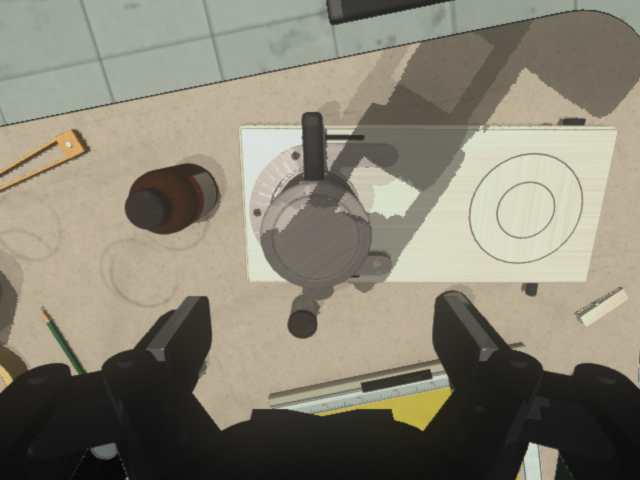

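The jug stands in the dock with the handle to the front, over the rib: handle end (312,112), root (314,178), rim centre (316,233). I'll check the angle numerically.

```bash
python3 - <<'E'
from h import *
P=np.load("fin.npy"); e=w1(wray(P,312.5,112,.132)); r=w1(wray(P,314.3,175,.132)); c=w1(wray(P,316,233,.13)); print(e,r,c)
for q in (r,c): print(np.degrees(np.arctan2(*(e-q)[::-1])))
a,b=[w1(wray(P,*q,.024)) for q in [(240,126),(617,128)]]; print(a,b,np.degrees(np.arctan2(*(b-a)[::-1])))
E
```

```text
[-0.0972 -0.1167] [-0.0502 -0.1156] [-0.0024 -0.1145]
-178.69599505624126
-178.69963597728417
[-0.0868 -0.1938] [-0.0846  0.1956] 89.67958505758705
```

```bash
python3 -c "
from workcell import *
print(sign_off())"
```

```text
the job is handed in; nothing more can be done
None
```

I slid the jug fully home, turned it to the stop pin and handed the job in. At the last look it stood in the dock with its handle over the front rib, about 1.5° off straight and within 3 mm of the plate's middle line; the verdict itself was not reported.

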